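# Hang the slide rack at the blow-off station and blow it dry

### The job

Take the steel rack that is loaded with glass slides (not the empty one) by its bail handle, keep it upright, and hang it by the handle on both prongs of the hook at the blow-off station, letting go of it there. Then squeeze the trigger of the clamped blow gun all the way, keep it squeezed for a good second to blow the slides dry, and release it. Leave the empty rack, the wooden case, the bottle and the beaker where they stand.

Things in the scene. Friction and masses are not known exactly. Their poses are not given: they have to be found in the camera images.
- rack: Steel rack loaded with eleven upright dark-coated glass slides, 0.2 to 0.36 kg. Basket 70 mm (x) by 100 mm (y), slide tops 35 mm above the underside. A rigid bail of 6 mm wire stands over it: legs at y = +-53 mm, top bar along y. Either way round will do. Origin: centre of the underside, z up. The two racks may stand in either place.
- rack_grip (a point): Centre of the loaded rack's straight level bail bar, 105 mm above its underside, over its middle; axes as the rack's (bar along y). Here the bar carries a flat-sided black grip, 10 mm thick (x), 28 mm long (y), 14 mm high. The window under the bar is 65 mm high and 100 mm wide.
- empty_rack: The same steel rack and bail, without slides; a bystander. Origin: centre of its underside.
- station: Blow-off station, fixed to the bench, its place and yaw vary: aluminium plate, x -88 to 112, y -85 to 275 mm, top at 32 mm, with a drip tray (rim at 42 mm) under a two-prong hook. The hook points to -x, from a black column at x = 95 mm (top at 205 mm). A blow gun is clamped at the +y side, nozzle tip 95 mm from the hook's middle. Origin: on the bench, below the hook's seat; z up.
- hook_seat (a point): Where the bail bar's centre comes to rest, midway between the prongs, 185 mm above the bench; axes as the station's, bar along y. Prongs: 7 mm steel rods at y = +-31 mm (clear gap 55 mm, fingers fit between), sloping down to the seat from a plate 76 mm behind it (+x; 84 mm wide, top 19 mm above seat level). A hung rack's underside is 80 mm above the bench.
- hook_tips (a point): Midway between the ends of the prongs' upturned tips, 19 mm in front (-x) of hook_seat; the tips reach up to 21 mm above seat level. The bar goes over the tips from the -x side, prongs through the window under it, then down behind them. Axes as the station's.
- gun: Blow gun lying level on its side, firmly clamped, 100 mm above the bench. Origin: centre of its grip, running along x from -64 to 40 mm (barrel at the +x end), 32 mm across (y +-16 mm), 26 mm thick (z). The trigger blade is on the -y side, where the nozzle points. A steel tube loops from its -x end (to x = -95 mm) back below it in its middle plane, 20 mm or more under the grip.
- trigger (a joint): Angle of the trigger about an upright hinge near the barrel (at x = 42, y = -24 mm of the gun): 0 released, 0.2 rad fully squeezed against its stop. Sprung: it goes back to 0 when let go. Full squeeze at trigger_pad takes about 11 N.
- trigger_pad (a point): Middle of the outer face of the trigger blade (7 mm thick, 18 mm high, 85 mm long), 52 mm from the hinge; moves with it. In the gun's frame: released x = -9, y = -38 mm, squeezed x = -10, y = -28 mm, the blade then parallel to the grip. So grip and trigger measure 54 mm across at rest, 44 mm squeezed, from the grip's back face at y = 16 mm.
- case: Slim wooden instrument case, 60 x 200 x 40 mm, lying on the bench; a bystander. Origin: centre of the underside.
- bottle: Amber glass bottle, 64 mm across, 150 mm tall, a bystander. Origin: centre of the underside.
- beaker: Small glass beaker, 64 mm across, 75 mm tall, a bystander. Origin: centre of the underside.
Not all that is in view belongs to the job. What is shaped like the rack but purple is not meant.

How it is judged (in metres and radians):
On the way, in this order (a step that is already met when the one before it is completed fails the run):
1. the loaded rack hangs by its bail on both prongs of the hook, let go by the robot (x of rack_grip in the frame of hook_seat between -0.012 and 0.035 m and y of rack_grip in the frame of hook_seat between -0.018 and 0.018 m and z of rack_grip in the frame of hook_seat between -0.008 and 0.012 m and angle between rack's own z axis and vertical below 0.25 rad and contact force between rack and station above 0.8 N and contact force between rack and the arm below 0.1 N), for 0.2 s.
2. with the rack hanging there, the trigger is squeezed at least nine tenths of its travel and kept so for 0.8 s (value of joint trigger above 0.18 rad and distance between rack_grip and hook_seat below 0.04 m and z of rack_grip in the frame of hook_seat above -0.008 m), for 0.8 s.
At the end, for the whole second after the job is handed in: The loaded rack hangs at rest on both prongs, bar behind the tips (grip centre -12 to 35 mm in x, within 18 mm in y, -8 to 12 mm in z of hook_seat; tilt under 0.25 rad), station carrying it; the trigger, squeezed past 0.18 rad for 0.8 s while it hung, is back below 0.03 rad (x of rack_grip in the frame of hook_seat between -0.012 and 0.035 m and y of rack_grip in the frame of hook_seat between -0.018 and 0.018 m and z of rack_grip in the frame of hook_seat between -0.008 and 0.012 m and angle between rack's own z axis and vertical below 0.25 rad and contact force between rack and station above 0.8 N and linear speed of rack below 0.05 m/s and value of joint trigger below 0.03 rad); the robot touches nothing.
It fails at once if the loaded rack is tipped by more than 0.6 rad (slides would slip out) (angle between rack's own z axis and vertical above 0.6 rad).
It fails at once if the empty rack is shifted by more than 30 mm or toppled (distance of empty_rack from where it was at the start of the episode above 0.03 m or angle between empty_rack's own z axis and vertical above 0.5 rad).
It fails at once if the wooden case is shifted by more than 30 mm (distance of case from where it was at the start of the episode above 0.03 m).
It fails at once if the bottle is shifted by more than 30 mm or toppled (distance of bottle from where it was at the start of the episode above 0.03 m or angle between bottle's own z axis and vertical above 0.5 rad).
It fails at once if the beaker is shifted by more than 30 mm or toppled (distance of beaker from where it was at the start of the episode above 0.03 m or angle between beaker's own z axis and vertical above 0.5 rad).
It also fails if it takes over 51 s, if anything falls off the work surface, if the arm or the gripper's body presses on something with over 40 N, if the wrist force passes 120 N, or if a joint passes its speed limit or range.

### The arm

A 7-joint arm with a two-finger parallel gripper is mounted at the origin on the work surface. World frame = base frame: x ahead of the robot, y to its left, z up, the work surface at z = 0. Lengths are in m, angles in degrees, forces in N, time in s.
With the tool pointing down it reaches from about 0.425 to 0.875 m from the base axis. Payload 4.7 kg.
Tool frame: the origin (TCP) lies at the very end of the fingers, on their centre line; the grasp point (between the pads) lies arm.pinch_z behind it (arm.pinch_z is the distance from the TCP to the grasp point, in m); z points along the fingers, y is the direction in which the jaws open and shut (so a half turn about z gives the same grasp; the last joint's range is limited). The gripper opens to 85 mm and grips with 20 to 120 N. Pads are 22 mm wide; open, the fingers measure 114 mm over their backs; the gripper's body (76 mm by 85 mm) begins 54 mm behind the grasp point. The pads swing forward as they close: fully open they stand 13 mm farther back than shut.
Start: joints at [-71.9, 18.392, -4.016, 83.108, 1.295, 78.541, -3.26], TCP at [0.193, 0.621, 0.231] pointing down, gripper open.
Joint ranges: [-163.93, 163.93], [-17.29, 119.83], [-79.2, 71.16], [3.27, 140.29], [-89.18, 269.18], [5.43, 117.66], [-154.24, 154.24]. Speed limits (degrees/s): [147.25, 147.25, 180, 180, 180, 180, 180].

### API

Orientations are given as a 3x3 rotation matrix whose columns are the frame's x, y, z axes.
In Python, from plant import sensors, snapshot, arm gives the robot as it stands. The module is installed in compiled form; this text tells all that it offers.
- The arm moves only by the shell command python3 -m pendant 'ROWS' [OPENING] [FORCE]. ROWS is a JSON object of lists of equal length, an entry for each row: "delta_pos": the shift along the tool's x, y, z in units of 30 mm (1.0 is 30 mm), a list of three; "turn": the turn about the tool's z in units of 5 degrees (1.0 is 5 degrees). In form: {"delta_pos": [[dx, dy, dz], ...], "turn": [turn, ...]}. A call has 1 to 10 rows; each row shifts and turns the commanded pose from where the row before left it, along the tool's axes as they then stand; what a row does not reach is not made up. A row lasts 1/10 s, in which the tool goes at most 50 mm and 8.59 degrees, less where a joint would pass 70% of its speed; a pose out of reach is approached as far as the arm can. A call is refused whole if a number of a shift passes 1 or a number of a turn 1, either way. A call with a gripper value outside its range is refused whole. OPENING is the opening, from 0 (shut) to 1 (fully open), set as the call begins (- or left out, the last holds). The fingers move at their own pace and stop on an object; FORCE is the grip in N (left out, the last holds). Time passes only in rows, so rows that do not move let the fingers close. It gives the time, the measured TCP pose, the force and the opening at its end, in the units of the state.
- sensors.get_state(): the state, without advancing time (a new reading comes with each control period).
- snapshot(name): name is "scene" or "top" or "wrist"; returns a dict with "color" (384x512x3 uint8, red, green, blue), "fx", "fy", "cx", "cy" (pixels), "rvec" (rotation vector, rad) and "tvec" (3), from world to camera coordinates, as OpenCV has them; the wrist camera has in their place "T_tool_cam" (4x4, takes a point from camera to tool coordinates, whose origin is the TCP and whose axes are the flange's). Camera axes: x right, y down, z forward; pixel columns grow to the right and rows downward; lengths in m; the calibration is good to about 2 mm. A picture is of the moment at which its call begins: read the wrist's pose just before it. There is no depth.
- arm.close_job(): hands the job in, once; it reports no verdict.
The state is a dict: "clock": time; "joint_positions": joint angles; "joint_vel": joint speeds; "joint_torque": joint torques, N m; "ee_pos": TCP position; "tcp_rot": TCP orientation; "ft_force": force on the tool from outside, world axes, zero at the start; "ft_torque": the same for the moment, N m; "width": finger opening in m.
Only numpy, scipy, OpenCV 4.12 (cv2) and the standard library are available. Lean on these libraries where they do the work, as an engineer would, in place of code of your own. Each camera call takes 0.05 s, during which the arm holds its last target.

## Working session

There is one attempt and no reset: what is moved stays moved. The work goes in short steps, Python scripts to look and compute and a shell command to move; the robot and the scene stay as the last step left them, time stands still between calls to the robot, and variables do not carry over. Pictures are saved under pics/ and viewed, and the job is handed in when it is done.

```bash
mkdir -p pics; ls; cat > h.py <<'E'
import numpy as np, cv2
from plant import sensors, snapshot, arm
def save(n,img): cv2.imwrite('pics/%s.png'%n, cv2.cvtColor(img,cv2.COLOR_RGB2BGR))
def cam(s,st=None):
    K=np.array([[s['fx'],0,s['cx']],[0,s['fy'],s['cy']],[0,0,1]])
    if 'rvec' in s:
        R=cv2.Rodrigues(np.array(s['rvec'],float))[0]; t=np.array(s['tvec'],float).ravel()
    else:
        T=np.eye(4);T[:3,:3]=st['tcp_rot'];T[:3,3]=st['ee_pos']
        W=np.linalg.inv(T@np.array(s['T_tool_cam'])); R=W[:3,:3];t=W[:3,3]
    return K,R,t
def ray(c,uv,z):
    K,R,t=c; C=-R.T@t; d=R.T@np.linalg.inv(K)@np.array([uv[0],uv[1],1.])
    return C+d*(z-C[2])/d[2]
def proj(c,P):
    K,R,t=c; q=(K@(R@np.atleast_2d(P).T+t[:,None])).T
    return q[:,:2]/q[:,2:]
def tri(c1,u1,c2,u2):
    A=[];
    for c,u in((c1,u1),(c2,u2)):
        K,R,t=c;P=K@np.c_[R,t]; A+= [u[0]*P[2]-P[0],u[1]*P[2]-P[1]]
    X=np.linalg.svd(np.array(A))[2][-1];return X[:3]/X[3]
E
python3 - <<'E'
from h import *
import pickle
st=sensors.get_state();print(st,arm.pinch_z)
D={}
for n in('scene','top','wrist'):
    s=snapshot(n);D[n]=s;save(n+'0',cv2.resize(s['color'],None,fx=1.5,fy=1.5))
    print(n,s['fx'],s['cx'],cam(s,st)[1:])
D['st']=st
pickle.dump(D,open('s0.pkl','wb'))
E
```

```text
pics
{'clock': 0.0, 'joint_positions': array([-71.90050233,  18.43984338,  -4.01471827,  83.17566716,
         1.29344211,  78.54024538,  -3.26034341]), 'joint_vel': array([ 0.08752906, -0.02739899, -0.00801142, -0.05762552, -0.00263842,
       -0.05158177,  0.11218485]), 'joint_torque': array([-1.57585755e-04, -4.93588328e+01, -3.82286198e-01, -3.14329863e+01,
        1.30171175e-02,  1.14026599e-02, -3.15747812e-06]), 'ee_pos': array([0.19308938, 0.62009127, 0.23020779]), 'tcp_rot': array([[-9.54806704e-01,  2.97227034e-01, -4.98843994e-04],
       [ 2.97227443e-01,  9.54804883e-01, -1.86645462e-03],
       [-7.84620909e-05, -1.93037351e-03, -9.99998134e-01]]), 'ft_force': array([1.22362196, 0.69141751, 0.28172205]), 'ft_torque': array([-0.00201476, -0.00012296,  0.01713208]), 'width': 0.08548925159245234} 0.0187
scene 461.09206352212954 248.13620624310948 (array([[ 0.31113561,  0.95033257, -0.00791485],
       [ 0.76840065, -0.25645504, -0.58633715],
       [-0.5592451 ,  0.17634859, -0.81002845]]), array([-0.14751854, -0.320217  ,  1.69078364]))
top 494.1044523526674 257.35232806857556 (array([[-0.02907261, -0.9995701 , -0.0037948 ],
       [-0.97637544,  0.02921079, -0.2140975 ],
       [ 0.21411631, -0.00251922, -0.97680492]]), array([-0.00932694,  0.53874393,  1.29702599]))
wrist 299.26828773214254 255.72294673871778 (array([[ 0.29664064,  0.95498722, -0.00193351],
       [ 0.903592  , -0.28001972,  0.32420742],
       [ 0.30907253, -0.0979202 , -0.94598404]]), array([-0.64980474, -0.04443679,  0.38110859]))
```

View pics/scene0.png

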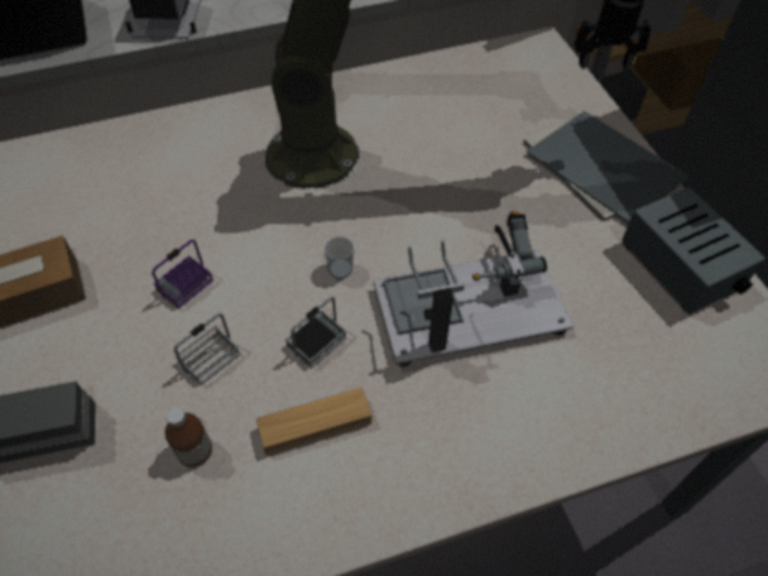

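View pics/top0.png

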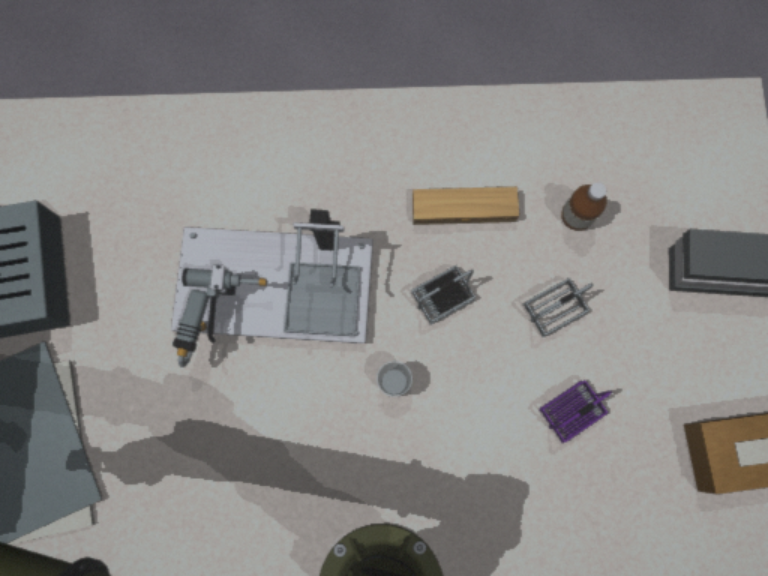

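View pics/wrist0.png

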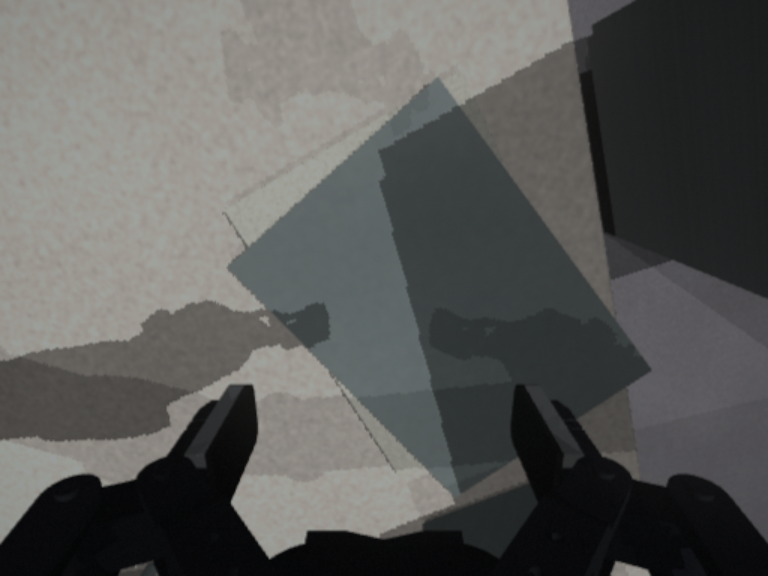

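```bash
python3 - <<'E'
from h import *
import pickle
D=pickle.load(open('s0.pkl','rb'))
t=D['top']['color'];s=D['scene']['color']
a=cv2.resize(t[160:230,260:420],(800,350),interpolation=cv2.INTER_CUBIC)
b=cv2.resize(s[190:270,100:240],(437,250),interpolation=cv2.INTER_CUBIC)
c=np.zeros((600,800,3),np.uint8);c[:350]=a;c[350:,:437]=b;save('racks',c)
a=cv2.resize(t[130:250,110:260],(750,600),interpolation=cv2.INTER_CUBIC);save('stat_top',a)
a=cv2.resize(s[130:250,240:390],(750,600),interpolation=cv2.INTER_CUBIC);save('stat_sc',a)
E
```

```text
(no output)
```

View pics/racks.png

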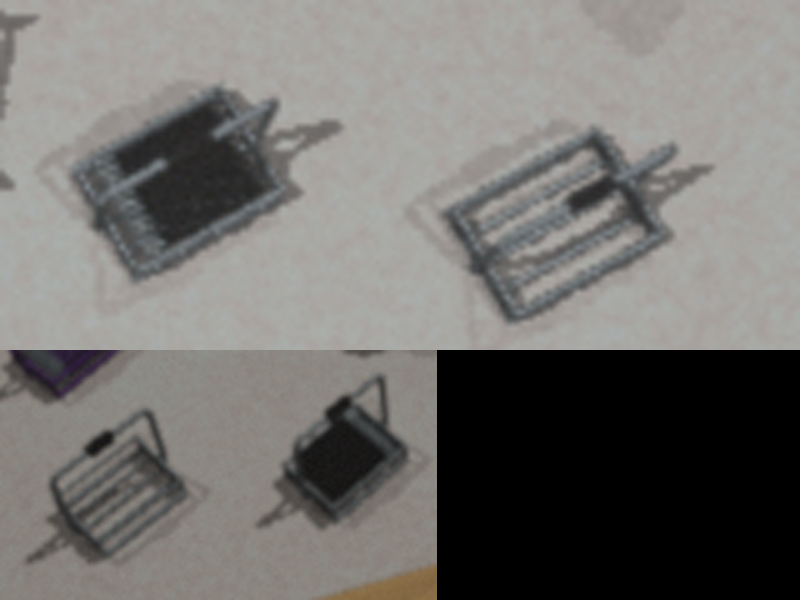

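View pics/stat_top.png

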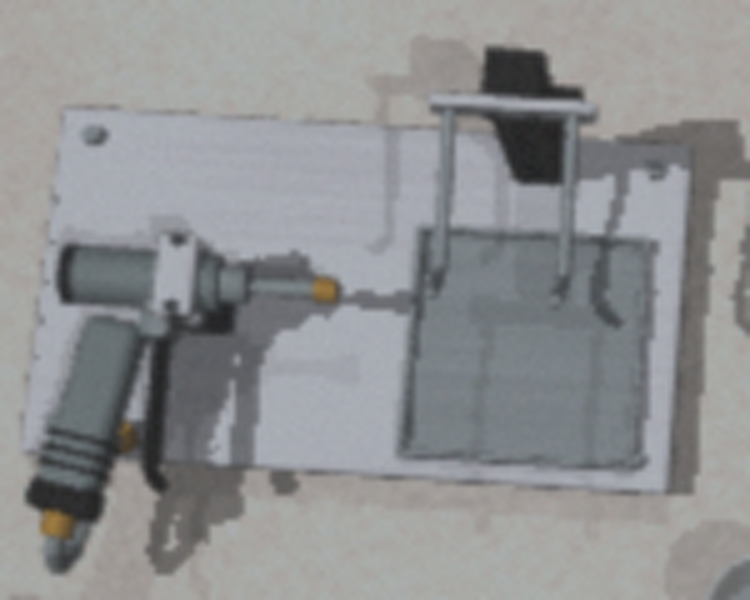

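View pics/stat_sc.png

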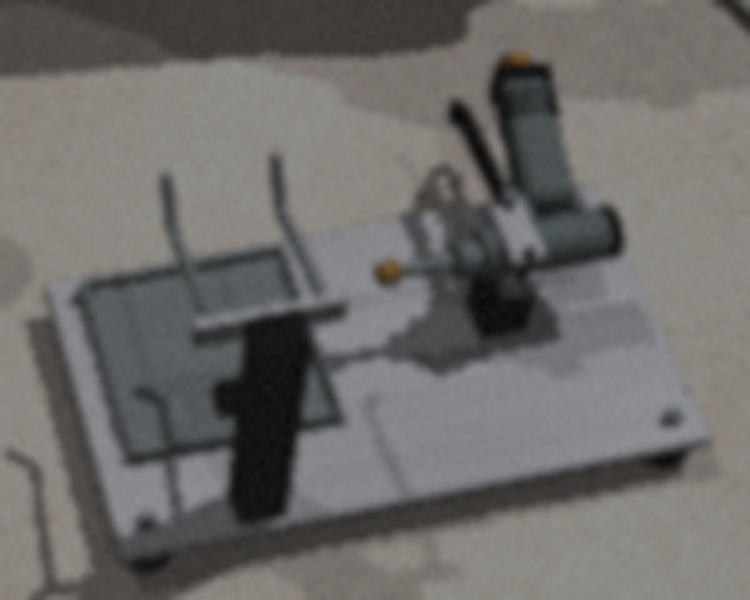

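```bash
python3 - <<'E'
from h import *
import pickle
D=pickle.load(open('s0.pkl','rb'))
ct=cam(D['top']);cs=cam(D['scene'])
f=lambda p,o,k=5:(np.array(p,float)+.5)/k-.5+o
# plate corners
C=[ray(ct,f(p,(110,130)),.032)[:2] for p in [(63,108),(692,148),(667,492),(25,455)]]
L=[(112,275),(112,-85),(-88,-85),(-88,275)]
L=np.array(L)/1000; C=np.array(C); print('plate',C)
def fit(L,C):
    lc=L.mean(0);cc=C.mean(0);U,S,V=np.linalg.svd((L-lc).T@(C-cc));R=V.T@U.T
    return R,cc-R@lc
R,t=fit(L,C);yaw=np.degrees(np.arctan2(R[1,0],R[0,0]));print('station',t,yaw,'res',(L@R.T+t-C))
# scene plate corners
b=(240,130)
Cs=np.array([ray(cs,f(p,b),.032)[:2] for p in [(708,440),(125,553),(50,285),(597,190)]]);print(Cs-C)
# hook tips
for pt,ps in(((435,292),(167,178)),((558,302),(276,157))):
    print('tip',tri(ct,f(pt,(110,130)),cs,f(ps,b)),'exp')
for y in(.031,-.031): print('expected tip',R@[-.019,y]+t)
# gun
print('back orange',tri(ct,f((57,522),(110,130)),cs,f((516,60),b)))
print('nozzle',tri(ct,f((326,290),(110,130)),cs,f((386,271),b)))
print('trig end',tri(ct,f((158,485),(110,130)),cs,f((457,105),b)), 'hinge', tri(ct,f((160,335),(110,130)),cs,f((505,205),b)))
P=[ray(ct,f(p,(110,130)),.1) for p in [(38,485),(98,490),(85,322),(140,322)]];print('grip corners',np.round(P,4))
o=(260,160)
A=ray(ct,f((100,197),o),.105);B=ray(ct,f((275,103),o),.105);print('bar',A,B,(A+B)/2,np.linalg.norm(A-B),np.degrees(np.arctan2(*(A-B)[1::-1])))
G=[ray(ct,f(p,o),.105) for p in[(165,165),(215,135)]];print('grip',G,np.mean(G,0))
E
```

```text
plate [[ 0.66135886  0.35619125]
 [ 0.62696439 -0.00117712]
 [ 0.43138103  0.01746641]
 [ 0.46240434  0.37129699]]
station [0.52501675 0.09241191] -5.16918866432328 res [[-2.09407219e-05  1.13693249e-05]
 [ 1.93859991e-03 -1.15613698e-03]
 [-1.66463793e-03 -1.78026860e-03]
 [-2.53021253e-04  2.92503626e-03]]
[[ 0.00206695 -0.00626352]
 [ 0.00012178  0.00073939]
 [ 0.00209295  0.00087307]
 [ 0.01001282  0.00049141]]
tip [0.50488824 0.09656309 0.20056618] exp
tip [0.51065259 0.08940397 0.2132483 ] exp
expected tip [0.50888703 0.12499768]
expected tip [0.50330101 0.06324983]
back orange [0.4143756  0.33031332 0.10882543]
nozzle [0.53477128 0.19286712 0.10168697]
trig end [0.43320655 0.28085434 0.10464574] hinge [0.51258372 0.27964846 0.10253298]
grip corners [[0.4356 0.3442 0.1   ]
 [0.432  0.3127 0.1   ]
 [0.5219 0.322  0.1   ]
 [0.5211 0.2928 0.1   ]]
bar [ 0.49537644 -0.0827302   0.105     ] [ 0.54338926 -0.17752365  0.105     ] [ 0.51938285 -0.13012693  0.105     ] 0.10625925029973922 116.86218538221168
grip [array([ 0.511549  , -0.11769143,  0.105     ]), array([ 0.52696427, -0.14485683,  0.105     ])] [ 0.51925663 -0.13127413  0.105     ]
```

The loaded one is the rack at top-image pixels ~(298,195): its basket is filled dark with slides. The rack at (372,203) shows bare wires (empty), and (383,274) is the purple decoy. The crop confirms this.

```bash
cat >> h.py <<'E'
def plan(target,yaw_y=None,turn_first=False):
    st=sensors.get_state();R=np.array(st['tcp_rot']);p=np.array(st['ee_pos'])
    d=np.array(target)-p
    ay=np.degrees(np.arctan2(R[1,1],R[0,1]))
    print('clk %.2f'%st['clock'],'pos',p.round(4),'yaw_y %.2f'%ay,'zaxis',R[:,2].round(4),'F',np.round(st['ft_force'],1),'w %.4f'%st['width'],'j7 %.1f'%st['joint_positions'][6])
    print('units before turn',(R.T@d/.03).round(2))
    if yaw_y is not None:
        dy=(yaw_y-ay+90)%180-90
        print('turn units',round(-dy/5,2))
        R2=cv2.Rodrigues(np.array([0,0,np.radians(dy)]))[0]@R
        print('units after turn',(R2.T@d/.03).round(2))
E
python3 - <<'E'
from h import *
import pickle
D=pickle.load(open('s0.pkl','rb'));s=D['wrist'];st=D['st']
print('T',np.round(s['T_tool_cam'],3))
ct=cam(D['top']);cs=cam(D['scene']);f=lambda p,o,k=5:(np.array(p,float)+.5)/k-.5+o
for pt,ps in(((435,292),(276,157)),((558,302),(167,178))): print('tip',tri(ct,f(pt,(110,130)),cs,f(ps,(240,130))))
plan((.47,.30,.30))
E
```

```text
T [[ 0.001 -0.946 -0.324  0.082]
 [ 1.     0.001  0.     0.001]
 [ 0.    -0.324  0.946 -0.143]
 [ 0.     0.     0.     1.   ]]
tip [0.50986326 0.12397891 0.20328885]
tip [0.50336485 0.06358788 0.20123443]
clk 0.15 pos [0.1931 0.6202 0.2305] yaw_y 72.71 zaxis [-4.0e-04 -1.4e-03 -1.0e+00] F [0.2 0.  0.6] w 0.0853 j7 -3.3
units before turn [-11.99  -7.45  -2.31]
```

```bash
python3 -m pendant '{"delta_pos":[[0,0,-1],[-0.5,-0.5,-1],[-1,-0.7,-0.3],[-1,-0.7,0],[-1,-0.7,0],[-1,-0.7,0],[-1,-0.7,0],[-1,-0.7,0],[-1,-0.7,0],[-1,-0.7,0]],"turn":[0,0,0,0,0,0,0,0,0,0]}'
python3 -m pendant '{"delta_pos":[[-1,-0.7,0],[-1,-0.5,0],[-1,-0.35,0],[-0.5,0,0],[0,0,0],[0,0,0]],"turn":[0,0,0,0,0,0]}'
python3 - <<'E'
from h import *
import pickle
plan((.47,.3,.3))
st=sensors.get_state();s=snapshot('wrist');pickle.dump((st,s),open('w1.pkl','wb'));save('w1',cv2.resize(s['color'],None,fx=1.5,fy=1.5))
E
```

```text
clock: 1.15
ee_pos: [0.383, 0.3687, 0.3001]
tcp_rot: [[-0.955, 0.297, -0.0], [0.297, 0.955, -0.0], [0.0, -0.0, -1.0]]
ft_force: [0.2, 0.2, -0.6]
width: 0.0856
clock: 1.75
ee_pos: [0.4677, 0.296, 0.2999]
tcp_rot: [[-0.955, 0.296, -0.001], [0.296, 0.955, 0.0], [0.001, -0.0, -1.0]]
ft_force: [0.1, 0.7, 0.6]
width: 0.0854
clk 1.75 pos [0.4677 0.296  0.2999] yaw_y 72.80 zaxis [-1.4e-03  3.0e-04 -1.0e+00] F [0.1 0.7 0.6] w 0.0854 j7 38.8
units before turn [-0.03  0.15 -0.  ]
```

View pics/w1.png

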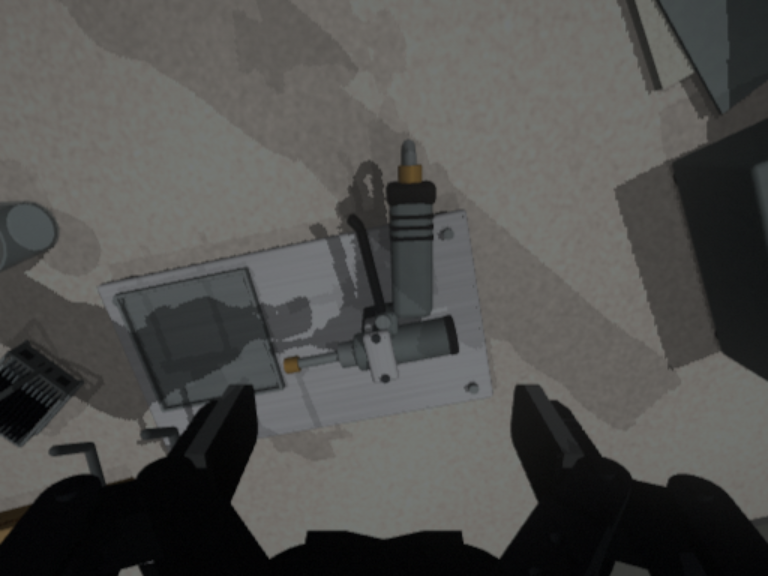

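```bash
python3 - <<'E'
from h import *
import pickle
st,s=pickle.load(open('w1.pkl','rb'));c=cam(s,st)
save('w1c',cv2.resize(s['color'][80:260,180:330],(666,800))[:600])
save('w1d',cv2.resize(s['color'][90:230,215:315],None,fx=6,fy=6,interpolation=cv2.INTER_CUBIC)[:600])
E
```

```text
(no output)
```

View pics/w1d.png

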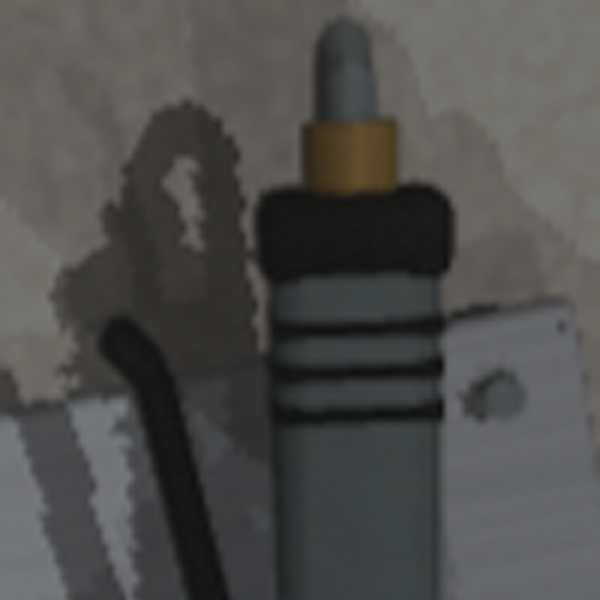

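```bash
python3 - <<'E'
from h import *
import pickle
st,s=pickle.load(open('w1.pkl','rb'));c=cam(s,st)
f=lambda p:(np.array(p,float)+.5)/6-.5+(215,90)
z=.103
a,b,d,e=[ray(c,f(p),z)[:2] for p in((274,280),(277,590),(440,280),(440,590))]
print('widths',np.linalg.norm(a-d),np.linalg.norm(b-e))
m1=(a+d)/2;m2=(b+e)/2;u=(m2-m1)/np.linalg.norm(m2-m1);yaw=np.degrees(np.arctan2(u[1],u[0]));print('gun yaw',yaw)
end=ray(c,f((355,188)),z)[:2];tip=ray(c,f((345,15)),.1)[:2]
print('end to m1 along',(end-m1)@u, 'tip',(tip-m1)@u)
o=m1+u*((end-m1)@u+.064);o2=m1+u*((tip-m1)@u+.095);print('gun origin',o,o2)
v=np.array([-u[1],u[0]])
for p in((103,345),(140,400),(185,595)): # outer edge of blade
    q=ray(c,f(p),.105)[:2]-o;print('blade',q@u,q@v)
# station corners check
for p,l in(((105,285),(-88,-85)),((465,211),(-88,275)),((492,394),(112,275))):
    print(ray(c,(np.array(p)+.5)/1.5-.5,.032)[:2])
R=np.array([[np.cos(np.radians(-5.17)),np.sin(np.radians(5.17))],[-np.sin(np.radians(5.17)),np.cos(np.radians(5.17))]])
print([R@np.array(l)/1000+[.525,.0924] for l in((-88,-85),(-88,275),(112,275))])
pad=o+u*-.0095+v*-.006;print('squeeze centre',pad)
plan((.62,-.03,.3)); plan((.519,-.1305,.3),26.9)
E
```

```text
widths 0.03110479925143037 0.032322495453367746
gun yaw -15.748827128009479
end to m1 along -0.016773199100874797 tip -0.04694533458831165
gun origin [0.48335204 0.31476391] [0.48414883 0.31453921]
blade -0.036561968600803164 -0.04802731613566289
blade -0.0259324780227068 -0.04151573533631166
blade 0.013107004693109948 -0.03434401868464619
[0.43442357 0.02665685]
[0.46783578 0.37401682]
[0.66110517 0.3555117 ]
[array([0.42969856, 0.01567558]), array([0.46213857, 0.374211  ]), array([0.66132491, 0.35618878])]
squeeze centre [0.47258014 0.31156764]
clk 1.80 pos [0.4673 0.2963 0.3   ] yaw_y 72.87 zaxis [-1.2e-03  4.0e-04 -1.0e+00] F [-0.7  0.5 -0.9] w 0.0855 j7 38.8
units before turn [-8.07 -8.9  -0.01]
clk 1.80 pos [0.4673 0.2963 0.3   ] yaw_y 72.87 zaxis [-1.2e-03  4.0e-04 -1.0e+00] F [-0.7  0.5 -0.9] w 0.0855 j7 38.8
units before turn [-5.840e+00 -1.309e+01 -1.000e-02]
turn units 9.19
units after turn [-13.47  -4.9   -0.02]
```

```bash
python3 -m pendant '{"delta_pos":[[0,0,0],[0,0,0],[0,0,0],[0,0,0],[0,0,0],[0,0,0],[0,0,0],[0,0,0],[0,0,0],[0,0,0]],"turn":[0.92,0.92,0.92,0.92,0.92,0.92,0.92,0.92,0.92,0.92]}'
python3 -m pendant '{"delta_pos":[[-1,-0.35,0],[-1,-0.35,0],[-1,-0.35,0],[-1,-0.35,0],[-1,-0.35,0],[-1,-0.35,0],[-1,-0.35,0],[-1,-0.35,0],[-1,-0.35,0],[-1,-0.35,0]],"turn":[0,0,0,0,0,0,0,0,0,0]}'
python3 -m pendant '{"delta_pos":[[-1,-0.5,0.5],[-1,-0.5,0.5],[-1,-0.4,0.5],[-0.5,0,0.5],[0,0,0],[0,0,0]],"turn":[0,0,0,0,0,0]}'
python3 - <<'E'
from h import *
import pickle
plan((.519,-.1305,.24),26.9)
st=sensors.get_state();s=snapshot('wrist');pickle.dump((st,s),open('w2.pkl','wb'));save('w2',cv2.resize(s['color'],None,fx=1.5,fy=1.5))
E
```

```text
clock: 2.8
ee_pos: [0.4671, 0.2964, 0.3003]
tcp_rot: [[-0.45, 0.893, -0.001], [0.893, 0.45, 0.001], [0.001, -0.0, -1.0]]
ft_force: [0.1, -0.7, -0.9]
width: 0.0851
clock: 3.8
ee_pos: [0.5095, -0.0197, 0.3005]
tcp_rot: [[-0.453, 0.892, 0.0], [0.892, 0.453, 0.001], [0.001, 0.001, -1.0]]
ft_force: [0.3, -0.3, 0.0]
width: 0.0853
clock: 4.4
ee_pos: [0.5196, -0.1312, 0.2403]
tcp_rot: [[-0.452, 0.892, -0.001], [0.892, 0.452, 0.001], [0.001, -0.0, -1.0]]
ft_force: [0.5, 0.8, 0.5]
width: 0.0856
clk 4.40 pos [ 0.5196 -0.1312  0.2403] yaw_y 26.84 zaxis [-7.e-04  1.e-03 -1.e+00] F [0.5 0.8 0.5] w 0.0856 j7 40.9
units before turn [ 0.03 -0.01  0.01]
turn units -0.01
units after turn [ 0.03 -0.01  0.01]
```

View pics/w2.png

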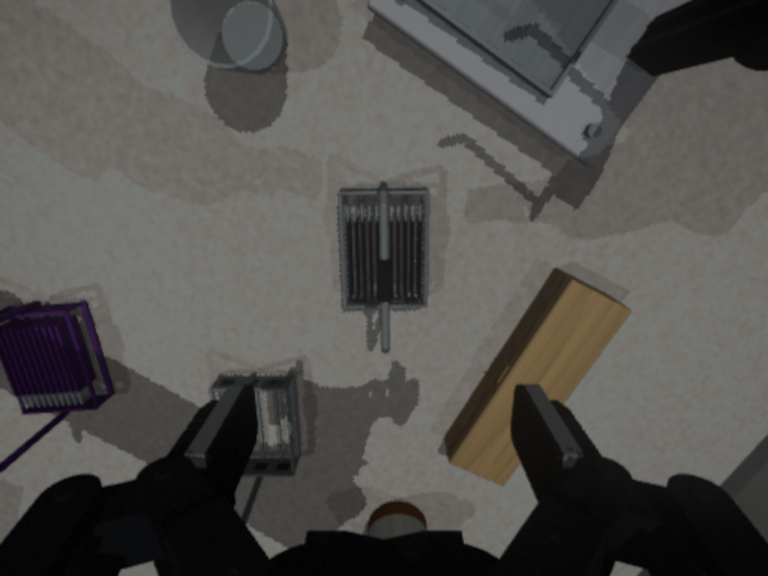

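```bash
python3 - <<'E'
from h import *
import pickle
st,s=pickle.load(open('w2.pkl','rb'));c=cam(s,st)
f=lambda p:(np.array(p,float)+.5)/1.5-.5
A,B=[ray(c,f(p),.105) for p in((383,183),(386,350))]
print(A,B,(A+B)/2,np.linalg.norm(A-B),np.degrees(np.arctan2(*(A-B)[1::-1])))
G=[ray(c,f(p),.112) for p in((385,261),(385,302))];g=np.mean(G,0);print('grip',g,np.linalg.norm(G[0]-G[1]))
plan((g[0],g[1],.105-.016))
E
```

```text
[ 0.49367853 -0.07747521  0.105     ] [ 0.5457748  -0.17585585  0.105     ] [ 0.51972666 -0.12666553  0.105     ] 0.11132282394298115 117.90291411340681
grip [ 0.52206757 -0.13072038  0.112     ] 0.027146901938613188
clk 4.45 pos [ 0.5199 -0.131   0.2408] yaw_y 26.89 zaxis [ 3.e-04  1.e-03 -1.e+00] F [ 0.8  0.4 -0.6] w 0.0853 j7 40.9
units before turn [-0.03  0.06  5.06]
```

```bash
python3 -m pendant '{"delta_pos":[[0,0.05,1],[0,0,1],[0,0,1],[0,0,1],[0,0,0.6],[0,0,0.5],[0,0,0],[0,0,0]],"turn":[-0.2,0,0,0,0,0,0,0]}'
python3 -m pendant '{"delta_pos":[[0,0,0],[0,0,0],[0,0,0],[0,0,0],[0,0,0],[0,0,0],[0,0,0],[0,0,0]],"turn":[0,0,0,0,0,0,0,0]}' 0 50
python3 -m pendant '{"delta_pos":[[0,0,-0.3],[0,0,-0.7],[0,0,-1],[0,0,-1],[0,0,-1],[0,0,-1],[0,0,-0.6],[0,0,0],[0,0,0]],"turn":[0,0,0,0,0,0,0,0,0]}'
python3 - <<'E'
from h import *
import pickle
D={}
plan((.52,-.13,.25))
D['st']=sensors.get_state()
for n in('wrist','scene'):
    D[n]=snapshot(n)
pickle.dump(D,open('w3.pkl','wb'))
im=np.hstack([D['wrist']['color'][100:,100:400],D['scene']['color'][100:,50:350]]);save('w3',cv2.resize(im,(800,379)))
E
```

```text
clock: 5.25
ee_pos: [0.5216, -0.132, 0.0882]
tcp_rot: [[-0.466, 0.885, 0.001], [0.885, 0.466, 0.0], [-0.0, 0.001, -1.0]]
ft_force: [-0.0, -0.2, -0.1]
width: 0.0853
clock: 6.05
ee_pos: [0.5208, -0.1328, 0.0875]
tcp_rot: [[-0.465, 0.885, -0.0], [0.885, 0.465, 0.0], [0.0, 0.0, -1.0]]
ft_force: [-1.6, -0.7, 3.2]
width: 0.009
clock: 6.95
ee_pos: [0.5205, -0.1325, 0.2547]
tcp_rot: [[-0.465, 0.885, -0.001], [0.885, 0.465, 0.0], [0.0, -0.0, -1.0]]
ft_force: [-0.3, -0.4, -3.3]
width: 0.009
clk 6.95 pos [ 0.5205 -0.1325  0.2547] yaw_y 27.72 zaxis [-5.e-04  3.e-04 -1.e+00] F [-0.3 -0.4 -3.3] w 0.0090 j7 41.7
units before turn [0.08 0.03 0.16]
```

View pics/w3.png

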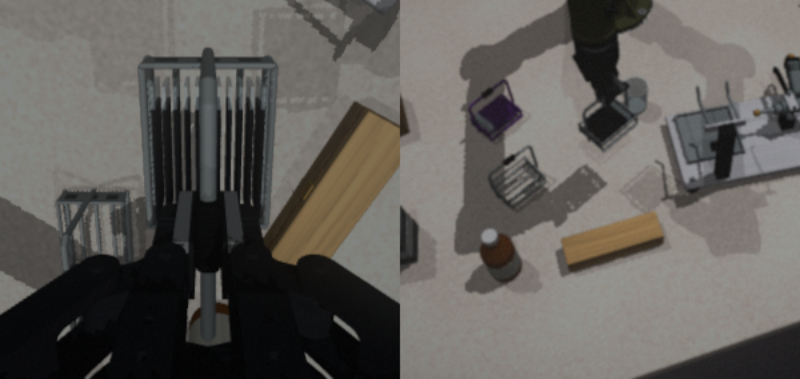

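```bash
python3 - <<'E'
from h import *
import pickle
D=pickle.load(open('w3.pkl','rb'));st=D['st'];s=D['wrist'];c=cam(s,st)
p=np.array(st['ee_pos']);R=np.array(st['tcp_rot'])
f=lambda q:(np.array(q,float)+.5)/(4/3)-.5+100
for q in((208,50),(208,340)): print((R.T@(ray(c,f(q),p[2]+.0175)-p)).round(4))
for q in((208,190),(208,270)): print('grip',(R.T@(ray(c,f(q),p[2]+.0245)-p)).round(4))
E
python3 -m pendant '{"delta_pos":[[0,0,0],[0,0,0],[0,0,0],[0,0,0],[0,0,0],[0,0,0],[0,0,0],[0,0,0],[0,0,0],[0,0,0]],"turn":[0.3,0.6,0.8,0.8,0.8,0.8,0.8,0.8,0.6,0.3]}'
python3 - <<'E'
from h import *
plan((.44,-.13,.25),-5.17)
plan((.438,.1,.25),-5.17)
E
```

```text
[ 0.0661  0.0018 -0.0175]
[-0.0508  0.0019 -0.0175]
grip [ 0.021   0.0019 -0.0245]
grip [-0.011   0.0019 -0.0245]
clock: 8.05
ee_pos: [0.5204, -0.1326, 0.2544]
tcp_rot: [[0.095, 0.996, -0.002], [0.996, -0.095, -0.0], [-0.0, -0.002, -1.0]]
ft_force: [-0.2, -0.2, -2.5]
width: 0.009
clk 8.05 pos [ 0.5204 -0.1326  0.2544] yaw_y -5.42 zaxis [-1.6e-03 -1.0e-04 -1.0e+00] F [-0.2 -0.2 -2.5] w 0.0090 j7 8.7
units before turn [-0.17 -2.68  0.15]
turn units -0.05
units after turn [-0.16 -2.68  0.15]
clk 8.05 pos [ 0.5204 -0.1326  0.2544] yaw_y -5.42 zaxis [-1.6e-03 -1.0e-04 -1.0e+00] F [-0.2 -0.2 -2.5] w 0.0090 j7 8.7
units before turn [ 7.46 -3.47  0.15]
turn units -0.05
units after turn [ 7.47 -3.43  0.15]
```

```bash
python3 -m pendant '{"delta_pos":[[0,-0.5,0],[0,-1,0],[0,-1,0],[0,-1,0],[0.5,0,0],[0.8,0,0],[1,0,0],[1,0,0],[1,0,0],[1,0,0]],"turn":[-0.05,0,0,0,0,0,0,0,0,0]}'
python3 -m pendant '{"delta_pos":[[1,0,0],[0.7,0,0],[0.3,0,0],[0,0,0],[0,0,0]],"turn":[0,0,0,0,0]}'
cat >> h.py <<'E'
def stn(t=(.525,.0924),yaw=-5.17):
    st=sensors.get_state();R=np.array(st['tcp_rot']);p=np.array(st['ee_pos'])
    a=np.radians(yaw);e=np.array([[np.cos(a),np.sin(a)],[-np.sin(a),np.cos(a)]])
    print('clk %.2f'%st['clock'],'stn xy',(e@(p[:2]-t)).round(4),'z %.4f'%p[2],'F',np.round(st['ft_force'],1))
E
python3 - <<'E'
from h import *
import pickle
plan((.4348,.0945,.2075),-5.17);stn()
st=sensors.get_state();s=snapshot('wrist');t=snapshot('scene');u=snapshot('top');pickle.dump((st,s,t,u),open('w4.pkl','wb'))
im=np.hstack([s['color'][100:340,100:400],t['color'][120:270,240:390].repeat(2,0).repeat(2,1)[:240],])
save('w4',cv2.resize(im,(800,320)));save('w4t',cv2.resize(u['color'][120:270,110:310],(800,600)))
E
```

```text
clock: 9.05
ee_pos: [0.4299, 0.036, 0.2549]
tcp_rot: [[0.089, 0.996, -0.0], [0.996, -0.089, 0.0], [0.0, -0.0, -1.0]]
ft_force: [0.6, -0.3, -2.7]
width: 0.0089
clock: 9.55
ee_pos: [0.4355, 0.0934, 0.2551]
tcp_rot: [[0.089, 0.996, -0.0], [0.996, -0.089, -0.001], [-0.001, -0.0, -1.0]]
ft_force: [-0.4, -0.3, -2.5]
width: 0.0091
clk 9.55 pos [0.4355 0.0934 0.2551] yaw_y -5.12 zaxis [-5.e-04 -9.e-04 -1.e+00] F [-0.4 -0.3 -2.5] w 0.0091 j7 -23.6
units before turn [ 0.04 -0.02  1.59]
turn units 0.01
units after turn [ 0.04 -0.02  1.59]
clk 9.55 stn xy [-0.0893 -0.0071] z 0.2551 F [-0.4 -0.3 -2.5]
```

View pics/w4.png

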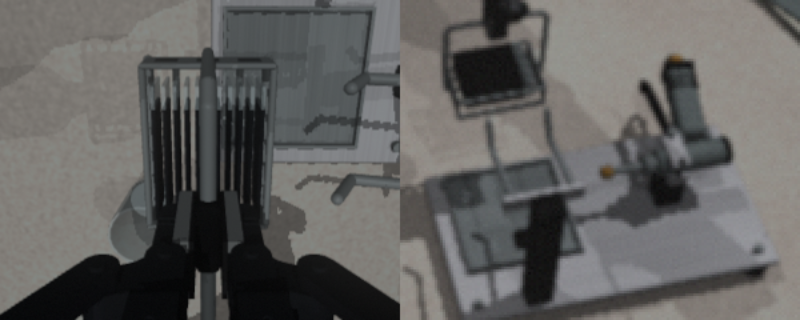

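View pics/w4t.png

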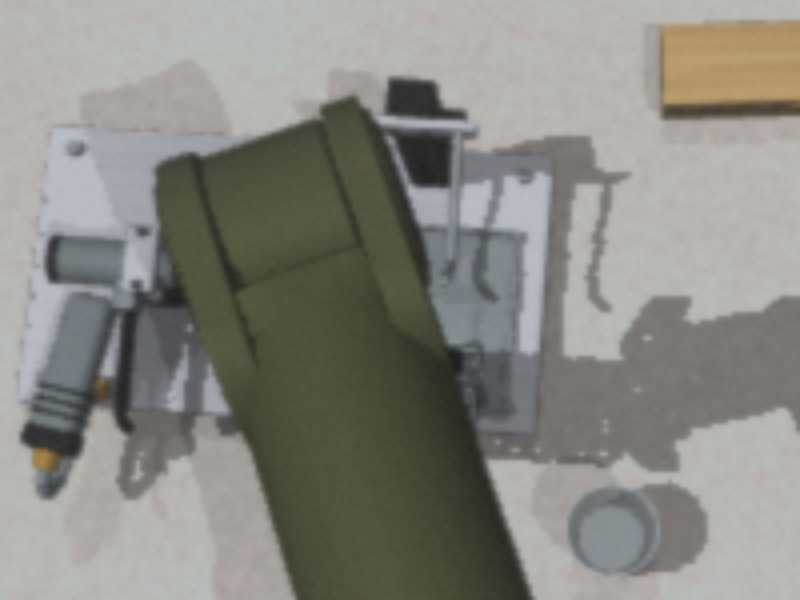

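```bash
python3 - <<'E'
from h import *
import pickle
st,s,_,_=pickle.load(open('w4.pkl','rb'));c=cam(s,st)
p=np.array(st['ee_pos']);R=np.array(st['tcp_rot'])
f=lambda q:(np.array(q,float)+.5)/(4/3)-.5+100
T=[]
for q in((353,86),(343,190)):
    P=ray(c,f(q),.204);T.append(R.T@(P-p));print(P.round(4),T[-1].round(4))
print('mid',np.mean(T,0))
E
```

```text
[0.5127 0.1268 0.204 ] [0.0403 0.0739 0.051 ]
[0.5089 0.0693 0.204 ] [-0.0174  0.0754  0.0511]
mid [0.01143258 0.07464395 0.05104692]
```

```bash
python3 -m pendant '{"delta_pos":[[0.1,0,0.5],[0,0,0.6],[0,0,0.4],[0,0,0],[0,0.3,0],[0,0.5,0],[0,0.6,0],[0,0.6,0],[0,0.5,0],[0,0.3,0]],"turn":[0,0,0,0,0,0,0,0,0,0]}'
python3 -m pendant '{"delta_pos":[[0,0.25,0],[0,0,0],[0,0,0]],"turn":[0,0,0]}'
python3 - <<'E'
from h import *
import pickle
stn()
s=snapshot('wrist');t=snapshot('scene')
im=np.hstack([s['color'][100:340,100:400],t['color'][120:270,240:390].repeat(2,0).repeat(2,1)[:240],])
save('w5',cv2.resize(im,(800,320)))
E
```

```text
clock: 10.7
ee_pos: [0.5217, 0.0901, 0.2113]
tcp_rot: [[0.088, 0.996, 0.002], [0.996, -0.088, -0.0], [0.0, 0.002, -1.0]]
ft_force: [0.1, 0.5, -2.1]
width: 0.0091
clock: 11.0
ee_pos: [0.5266, 0.0897, 0.2104]
tcp_rot: [[0.088, 0.996, -0.0], [0.996, -0.088, 0.0], [0.0, -0.0, -1.0]]
ft_force: [-0.4, 0.6, -2.3]
width: 0.0087
clk 11.00 stn xy [ 0.0018 -0.0025] z 0.2104 F [-0.4  0.6 -2.3]
```

View pics/w5.png

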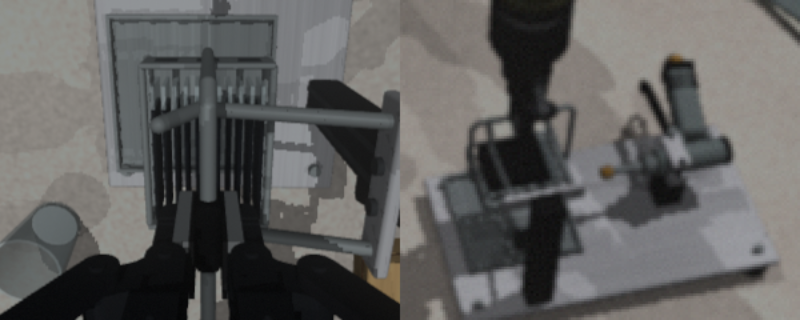

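```bash
python3 -m pendant '{"delta_pos":[[0,0,0.4],[0,0,0.4],[0,0,0.3],[0,0,0.1],[0,0,0],[0,0,0]],"turn":[0,0,0,0,0,0]}'
python3 -m pendant '{"delta_pos":[[0,0,0.1],[0,0,0.07],[0,0,0],[0,0,0]],"turn":[0,0,0,0]}'
python3 - <<'E'
from h import *
stn()
E
```

```text
clock: 11.7
ee_pos: [0.5271, 0.0897, 0.1745]
tcp_rot: [[0.088, 0.996, 0.0], [0.996, -0.088, 0.0], [0.0, 0.0, -1.0]]
ft_force: [0.1, 0.1, -2.2]
width: 0.0091
clock: 12.1
ee_pos: [0.5269, 0.0897, 0.1693]
tcp_rot: [[0.088, 0.996, 0.0], [0.996, -0.088, 0.0], [0.0, 0.0, -1.0]]
ft_force: [0.2, 0.4, -1.3]
width: 0.009
clk 12.10 stn xy [ 0.0021 -0.0025] z 0.1693 F [ 0.2  0.4 -1.3]
```

Contact is starting (−2.2 → −1.3 N). A little lower, then look.

```bash
python3 -m pendant '{"delta_pos":[[0,0,0.07],[0,0,0],[0,0,0]],"turn":[0,0,0]}'
python3 -m pendant '{"delta_pos":[[0,0,0.05],[0,0,0],[0,0,0]],"turn":[0,0,0]}'
python3 - <<'E'
from h import *
stn()
s=snapshot('wrist');t=snapshot('scene')
im=np.hstack([s['color'][100:340,100:400],t['color'][120:270,240:390].repeat(2,0).repeat(2,1)[:240],])
save('w6',cv2.resize(im,(800,320)))
E
```

```text
clock: 12.4
ee_pos: [0.5273, 0.0898, 0.1676]
tcp_rot: [[0.088, 0.996, 0.001], [0.996, -0.088, 0.0], [0.0, 0.001, -1.0]]
ft_force: [0.8, 0.0, 0.3]
width: 0.0091
clock: 12.7
ee_pos: [0.5274, 0.0898, 0.1673]
tcp_rot: [[0.088, 0.996, 0.001], [0.996, -0.088, 0.001], [0.001, 0.001, -1.0]]
ft_force: [-2.8, -0.0, 7.9]
width: 0.0092
clk 12.70 stn xy [ 0.0026 -0.0024] z 0.1673 F [-2.8 -0.   7.9]
```

View pics/w6.png

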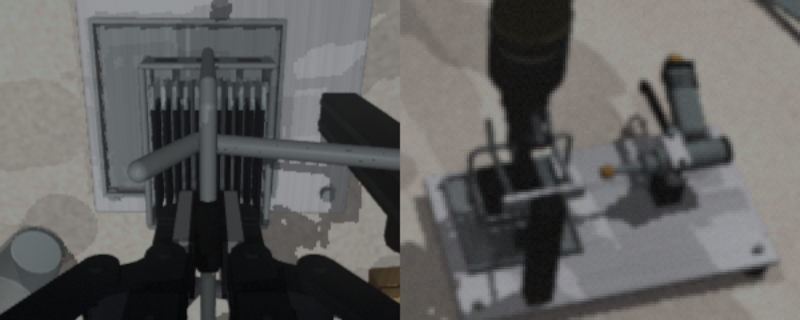

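```bash
python3 -m pendant '{"delta_pos":[[0,0,-0.06],[0,0,0]],"turn":[0,0]}'
python3 -m pendant '{"delta_pos":[[0,0,0],[0,0,0],[0,0,0],[0,0,0],[0,0,0]],"turn":[0,0,0,0,0]}' 0.5
python3 -m pendant '{"delta_pos":[[0,0,-0.3],[0,0,-0.7],[0,0,-1],[0,0,-1],[0,0,-1],[0,0,0],[0,0,0]],"turn":[0,0,0,0,0,0,0]}'
python3 - <<'E'
from h import *
stn()
s=snapshot('wrist');t=snapshot('scene')
im=np.hstack([s['color'][100:340,100:400],t['color'][120:270,240:390].repeat(2,0).repeat(2,1)[:240],])
save('w7',cv2.resize(im,(800,320)))
plan((.4726,.3116,.26),74.25)
E
```

```text
clock: 13.0
ee_pos: [0.5271, 0.0898, 0.1676]
tcp_rot: [[0.088, 0.996, 0.001], [0.996, -0.088, 0.0], [0.0, 0.001, -1.0]]
ft_force: [-0.3, -0.4, 1.8]
width: 0.0088
clock: 13.5
ee_pos: [0.5268, 0.0897, 0.1673]
tcp_rot: [[0.088, 0.996, -0.0], [0.996, -0.088, -0.0], [-0.0, -0.0, -1.0]]
ft_force: [0.9, -0.0, 1.0]
width: 0.0428
clock: 14.2
ee_pos: [0.5273, 0.0898, 0.2886]
tcp_rot: [[0.088, 0.996, 0.002], [0.996, -0.088, 0.001], [0.001, 0.002, -1.0]]
ft_force: [-1.1, 0.7, -0.5]
width: 0.0429
clk 14.20 stn xy [ 0.0025 -0.0024] z 0.2886 F [-1.1  0.7 -0.5]
clk 14.30 pos [0.5264 0.0896 0.2867] yaw_y -5.04 zaxis [-1.3e-03 -3.0e-04 -1.0e+00] F [ 0.2  0.1 -0.4] w 0.0428 j7 -16.5
units before turn [ 7.21 -2.43  0.89]
turn units -15.86
units after turn [3.73 6.64 0.88]
```

View pics/w7.png

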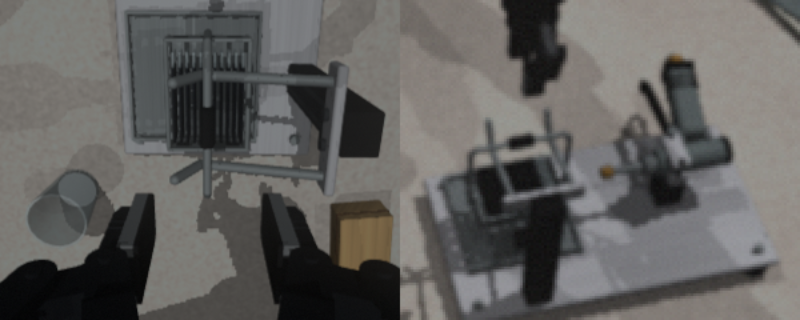

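```bash
python3 -m pendant '{"delta_pos":[[0.8,-0.25,0],[1,-0.35,0],[1,-0.35,0],[1,-0.35,0],[1,-0.35,0],[1,-0.35,0],[0.8,-0.25,0],[0.6,-0.2,0],[0,0,0]],"turn":[0,0,0,0,0,0,0,0,0]}' 1
python3 -m pendant '{"delta_pos":[[0,0,0],[0,0,0],[0,0,0],[0,0,0],[0,0,0],[0,0,0],[0,0,0],[0,0,0],[0,0,0],[0,0,0]],"turn":[-1,-1,-1,-1,-1,-1,-1,-1,-1,-1]}'
python3 -m pendant '{"delta_pos":[[0,0,0.3],[0,0,0.3],[0,0,0.3],[0,0,0],[0,0,0],[0,0,0],[0,0,0]],"turn":[-1,-1,-1,-1,-1,-0.86,0]}'
python3 - <<'E'
from h import *
import pickle
plan((.4726,.3116,.0815),74.25)
st=sensors.get_state();s=snapshot('wrist');pickle.dump((st,s),open('w8.pkl','wb'));save('w8',cv2.resize(s['color'][60:330,100:460],(800,600)))
E
```

```text
clock: 15.2
ee_pos: [0.4704, 0.3143, 0.2856]
tcp_rot: [[0.082, 0.997, -0.003], [0.997, -0.082, -0.001], [-0.001, -0.003, -1.0]]
ft_force: [-0.3, 0.0, -0.3]
width: 0.0854
clock: 16.2
ee_pos: [0.473, 0.3092, 0.2866]
tcp_rot: [[-0.708, 0.707, -0.001], [0.707, 0.708, -0.002], [-0.001, -0.002, -1.0]]
ft_force: [0.5, -0.1, -0.0]
width: 0.0853
clock: 16.9
ee_pos: [0.473, 0.3094, 0.2597]
tcp_rot: [[-0.962, 0.273, -0.001], [0.273, 0.962, -0.001], [0.0, -0.002, -1.0]]
ft_force: [0.3, 0.7, 0.1]
width: 0.0853
clk 16.90 pos [0.473  0.3094 0.2597] yaw_y 74.15 zaxis [-7.0e-04 -1.5e-03 -1.0e+00] F [0.3 0.7 0.1] w 0.0853 j7 39.2
units before turn [0.03 0.08 5.94]
turn units -0.02
units after turn [0.03 0.08 5.94]
```

View pics/w8.png

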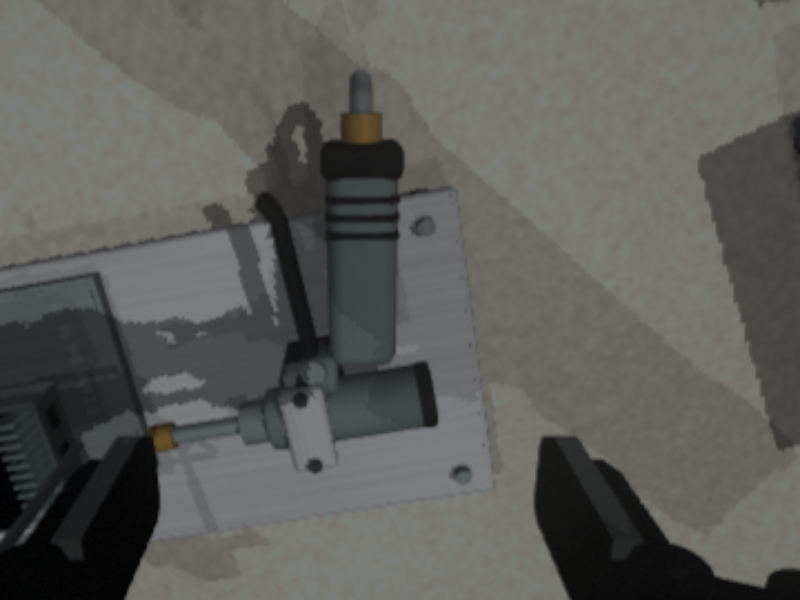

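```bash
python3 - <<'E'
from h import *
import pickle
st,s=pickle.load(open('w8.pkl','rb'));c=cam(s,st)
f=lambda p:(np.array(p,float)+.5)/(800/360)-.5+(100,60)
p0=np.array(st['ee_pos']);R=np.array(st['tcp_rot'])
z=.103
a,b,d,e=[ray(c,f(p),z)[:2] for p in((328,190),(331,345),(398,190),(396,345))]
print('widths',np.linalg.norm(a-d),np.linalg.norm(b-e))
m1=(a+d)/2;m2=(b+e)/2;u=(m2-m1)/np.linalg.norm(m2-m1);print('yaw',np.degrees(np.arctan2(u[1],u[0])))
end=ray(c,f((362,142)),z)[:2];tip=ray(c,f((360,70)),.1)[:2]
o=m1+u*((end-m1)@u+.064);print('origin',o,m1+u*((tip-m1)@u+.095))
v=np.array([-u[1],u[0]])
for p in((257,205),(277,260),(300,345)):
    q=ray(c,f(p),.107)[:2]-o;print('blade',q@u,q@v)
t=o-.0095*u-.006*v;print(t);plan((t[0],t[1],.0815),74.25)
E
```

```text
widths 0.031531154538472037 0.031663445427012764
yaw -15.16918223497267
origin [0.48394726 0.31499179] [0.48498586 0.31471021]
blade -0.03736556782053877 -0.04757111934733522
blade -0.011835526673913833 -0.03976112940299387
blade 0.030477691694617524 -0.03060709391895137
[0.47320824 0.31168671]
clk 16.95 pos [0.4729 0.3097 0.2598] yaw_y 74.07 zaxis [-7.0e-04 -1.2e-03 -1.0e+00] F [-0.1  0.7 -0.3] w 0.0853 j7 39.1
units before turn [0.01 0.07 5.94]
turn units -0.04
units after turn [0.01 0.07 5.94]
```

```bash
python3 -m pendant '{"delta_pos":[[0,0.07,1],[0,0,1],[0,0,1],[0,0,1],[0,0,0.4],[0,0,0],[0,0,0]],"turn":[-0.05,0,0,0,0,0,0]}'
python3 -m pendant '{"delta_pos":[[0,0,0.4],[0,0,0.4],[0,0,0.4],[0,0,0.4],[0,0,0],[0,0,0]],"turn":[0,0,0,0,0,0]}'
python3 - <<'E'
from h import *
import pickle
plan((.4732,.3117,.0785),74.5)
s=snapshot('wrist');save('w9',cv2.resize(s['color'][60:330,100:460],(800,600)))
E
```

```text
clock: 17.65
ee_pos: [0.474, 0.3135, 0.1296]
tcp_rot: [[-0.963, 0.268, 0.001], [0.268, 0.963, 0.001], [-0.001, 0.001, -1.0]]
ft_force: [0.3, 0.8, -0.0]
width: 0.0855
clock: 18.25
ee_pos: [0.473, 0.3132, 0.0799]
tcp_rot: [[-0.964, 0.267, -0.001], [0.267, 0.964, -0.001], [0.001, -0.001, -1.0]]
ft_force: [-0.6, -0.3, 0.0]
width: 0.0859
clk 18.25 pos [0.473  0.3132 0.0799] yaw_y 74.51 zaxis [-7.e-04 -6.e-04 -1.e+00] F [-0.6 -0.3  0. ] w 0.0859 j7 40.5
units before turn [-0.02 -0.05  0.05]
turn units 0.0
units after turn [-0.02 -0.05  0.05]
```

View pics/w9.png

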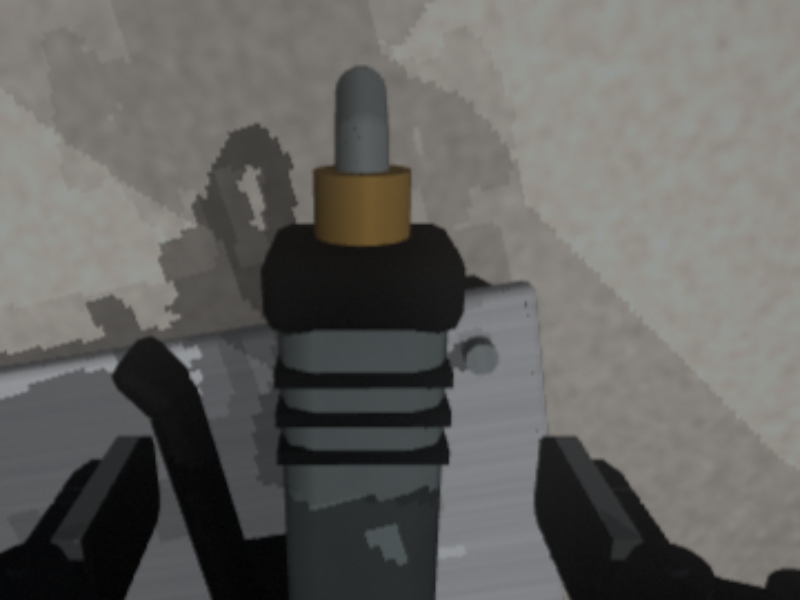

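```bash
python3 -m pendant '{"delta_pos":[[0,-0.04,0.05],[0,0,0],[0,0,0],[0,0,0],[0,0,0],[0,0,0],[0,0,0],[0,0,0]],"turn":[0,0,0,0,0,0,0,0]}' 0.4 30
python3 - <<'E'
from h import *
plan((.4732,.3117,.0785),74.5)
s=snapshot('wrist');save('w10',cv2.resize(s['color'][60:330,100:460],(800,600)))
E
```

```text
clock: 19.1
ee_pos: [0.473, 0.3108, 0.0797]
tcp_rot: [[-0.963, 0.268, -0.0], [0.268, 0.963, -0.002], [-0.0, -0.002, -1.0]]
ft_force: [-1.0, -3.6, 5.5]
width: 0.0428
clk 19.10 pos [0.473  0.3108 0.0797] yaw_y 74.45 zaxis [-4.0e-04 -1.5e-03 -1.0e+00] F [-1.  -3.6  5.5] w 0.0428 j7 40.5
units before turn [0.   0.03 0.04]
turn units -0.01
units after turn [0.   0.03 0.04]
```

View pics/w10.png

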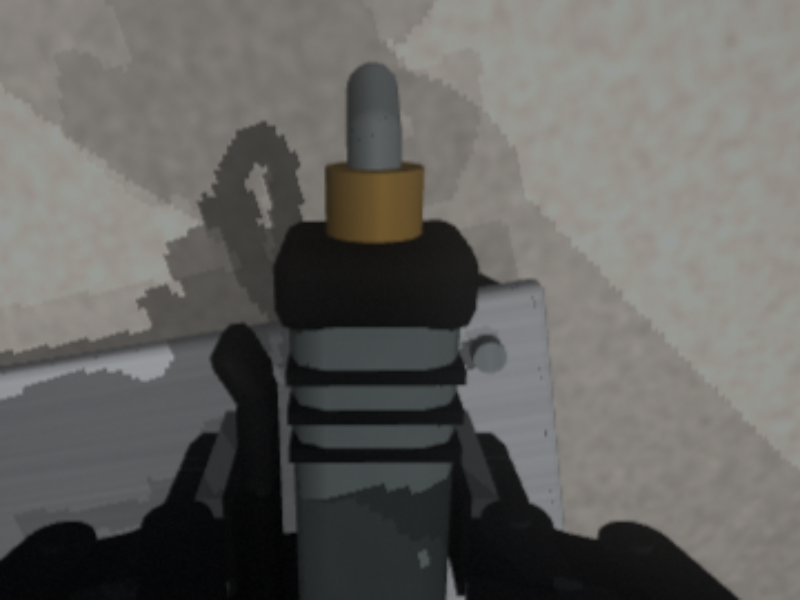

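```bash
python3 -m pendant '{"delta_pos":[[0,0,0],[0,0,0],[0,0,0],[0,0,0],[0,0,0]],"turn":[0,0,0,0,0]}' 0.2 30
python3 - <<'E'
from h import *
plan((.4732,.3117,.0785),74.5)
E
python3 -m pendant '{"delta_pos":[[0,0,0],[0,0,0],[0,0,0],[0,0,0],[0,0,0],[0,0,0],[0,0,0],[0,0,0],[0,0,0],[0,0,0]],"turn":[0,0,0,0,0,0,0,0,0,0]}'
python3 - <<'E'
from h import *
s=snapshot('wrist');t=snapshot('scene')
im=np.hstack([cv2.resize(s['color'][60:330,100:460],(400,300)),cv2.resize(t['color'][120:270,240:440],(400,300))]);save('w11',im)
E
```

```text
clock: 19.65
ee_pos: [0.473, 0.3109, 0.0797]
tcp_rot: [[-0.963, 0.268, -0.0], [0.268, 0.963, -0.002], [0.0, -0.002, -1.0]]
ft_force: [-1.8, -3.7, 5.7]
width: 0.0426
clk 19.65 pos [0.473  0.3109 0.0797] yaw_y 74.46 zaxis [-4.0e-04 -1.6e-03 -1.0e+00] F [-1.8 -3.7  5.7] w 0.0426 j7 40.5
units before turn [0.   0.03 0.04]
turn units -0.01
units after turn [0.   0.03 0.04]
clock: 20.65
ee_pos: [0.473, 0.3108, 0.0797]
tcp_rot: [[-0.963, 0.268, -0.0], [0.268, 0.963, -0.002], [0.0, -0.002, -1.0]]
ft_force: [-1.9, -2.7, 4.8]
width: 0.0422
```

View pics/w11.png

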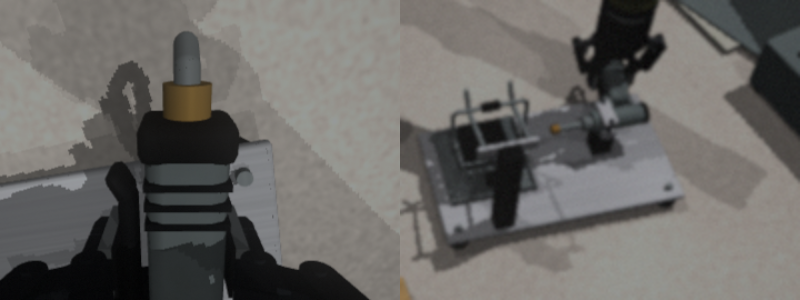

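```bash
python3 -m pendant '{"delta_pos":[[0,0,0],[0,0,0],[0,0,0],[0,0,0],[0,0,0],[0,0,0],[0,0,0],[0,0,0],[0,0,0],[0,0,0]],"turn":[0,0,0,0,0,0,0,0,0,0]}' 0.2 38
python3 -m pendant '{"delta_pos":[[0,0,0],[0,0,0],[0,0,0],[0,0,0],[0,0,0],[0,0,0]],"turn":[0,0,0,0,0,0]}' 1
python3 -m pendant '{"delta_pos":[[0,0.05,-0.5],[0,0,-1],[0,0,-1],[0,0,-1],[0,0,-1],[0,0,-1],[0,0,-0.5],[0,0,0],[0,0,0]],"turn":[0,0,0,0,0,0,0,0,0]}'
python3 - <<'E'
from h import *
plan((.4732,.3117,.26),74.5)
s=snapshot('wrist');t=snapshot('scene');u=snapshot('top')
im=np.hstack([cv2.resize(s['color'][60:330,100:460],(400,300)),cv2.resize(t['color'][120:270,240:440],(400,300))])
im=np.vstack([im,np.hstack([cv2.resize(u['color'][100:265,100:320],(400,300)),cv2.resize(u['color'][80:305,200:500],(400,300))])]);save('w12',im)
E
```

```text
clock: 21.75
ee_pos: [0.473, 0.3108, 0.0797]
tcp_rot: [[-0.963, 0.268, -0.0], [0.268, 0.963, -0.002], [-0.0, -0.002, -1.0]]
ft_force: [-1.4, -3.7, 5.5]
width: 0.0424
clock: 22.35
ee_pos: [0.4729, 0.3128, 0.0792]
tcp_rot: [[-0.964, 0.267, 0.0], [0.267, 0.964, 0.001], [-0.0, 0.001, -1.0]]
ft_force: [0.7, 0.2, -0.1]
width: 0.0854
clock: 23.25
ee_pos: [0.4729, 0.3135, 0.2582]
tcp_rot: [[-0.964, 0.267, -0.001], [0.267, 0.964, -0.0], [0.001, -0.001, -1.0]]
ft_force: [-0.8, -0.4, 0.0]
width: 0.0853
clk 23.25 pos [0.4729 0.3135 0.2582] yaw_y 74.52 zaxis [-7.e-04 -5.e-04 -1.e+00] F [-0.8 -0.4  0. ] w 0.0853 j7 39.3
units before turn [-0.03 -0.06 -0.06]
turn units 0.0
units after turn [-0.03 -0.06 -0.06]
```

View pics/w12.png

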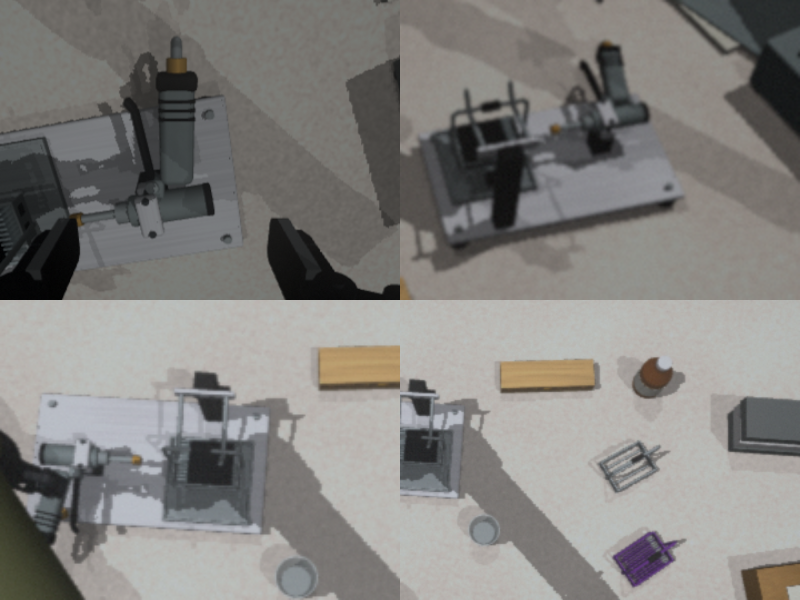

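```bash
python3 -c "
from plant import arm
print(arm.close_job())"
```

```text
the job is handed in; nothing more can be done
None
```

I hung the loaded rack by its bail on both prongs of the hook, let go of it, then squeezed the blow gun's trigger and released it. I handed the job in at about 23 s of the 51 s allowed. Handing in gives no verdict.

**Rack:** After release, the wrist, scene and top pictures showed the bar on both prongs behind the upturned tips, with the rack upright. It looked the same in the last pictures. I judged this from the pictures and the wrist position at release, and did not measure the final grip position against the hook.

**Trigger:** I pinched grip and blade together at 30 to 38 N for more than 2 s. The fingers stalled at 42 to 43 mm, where you give 44 mm for a full squeeze, and the blade looked parallel to the grip. I could not read the trigger angle directly. After I opened the fingers, the blade stood away from the grip again.

**Bystanders:** The empty rack, case, bottle and beaker look unmoved in the last top view. The arm was clear above the gun, with the wrist force under 1 N.

**Disagreements between measurements:** The wrist camera put the hook tips about 4 mm away from where the top and scene cameras did. I moved the approach 3 mm sideways towards the wrist reading and it fitted. The 42 to 43 mm squeeze is 1 to 2 mm under the stated 44 mm.

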